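# Wind and set the clockwork bench timer

## Task

Set the round clockwork bench timer to 10 minutes the proper way: wind its dial clockwise past the 20 minute mark, then turn it back to 10 minutes. The dial is stiff and the timer stands loose, so bear down on it while you turn, with about two kilos of hand pressure and never as much as three, so that its body neither twists round nor creeps along the board. Leave the timer standing there and disturb nothing else on the bench.

Things in the scene. Friction and masses are not known exactly. Their poses are not given: they have to be found in the camera images.
- timer: The loose clockwork bench timer: round white housing 90 mm across, 42 mm tall, steel band, about 270 g, on four rubber feet on a 64 mm circle; grey dial with finger bar on top. Origin: centre of underside, on the dial's upright axis; -x points to its zero mark. Sloping rim has a fixed scale: thick wedge at zero, clockwise a long mark each 10 minutes, a short one each 5. Rigid: the push rises steeply with depth.
- dial_bar (a point): Grip point of the dial: on its axis, 68 mm above the timer's underside, turning with it. The dial is a flat disc 62 mm across, its top face 48 mm above the underside, with an upright finger bar across it, 56 mm long, 13 thick, 30 tall (top at 78 mm); this point is 20 mm above the disc, 10 below the bar's top. x lies along the bar, -x to its pointer end (white line), y across its thickness, z up.
- dial (a joint): Dial setting, rad: 0 with the pointer at the zero mark, growing clockwise seen from above; 60 minutes a turn (0.1047 rad a minute): 10 minutes is 1.047, 20 is 2.094. Stops at 0 and 6.1; starts below 4 minutes; stays where left. Takes 0.23 N m to turn. The feet resist only some 0.05 N m unpressed, plus about 0.02 N m per newton pushed down: below 12 to 14 N the timer spins; 18 to 22 N is good.
- zero_mark (a point): The zero mark (thick wedge) on the rim of the timer's body, 40 mm out from the dial's axis and 36 mm above its underside. It does not turn with the dial; its -x axis points outwards from the dial's axis. It shows whether the body has twisted or crept.
- board: Fixed flat grey plastic work board, 300 x 400 mm, on which the timer, jar, logger and marker stand. Origin at the centre of its top face, which stands 7 to 12 mm above the bench (differs each time). The force between timer and board is the push plus the timer's weight of about 2.6 N.
- jar: Loose small sample jar with white screw cap, 49 mm across, 42 mm tall, standing 105 to 125 mm to the side of the timer's axis. Origin at the centre of its underside. Bystander.
- logger: Loose square white temperature logger with a small display, 62 x 62 x 18 mm, lying 105 to 120 mm from the timer's axis on the other side. Origin at the centre of its underside. Bystander.
- marker: Loose marker pen, 130 mm long, 14 mm thick, lying 95 to 110 mm from the timer's axis on the robot's side. Origin at the middle of its underside. Bystander.
- dishes: Stack of three petri dishes, 90 mm across, 45 mm tall, loose, off to the right. Origin at the centre of the underside. Bystander.
- spray: Loose amber spray bottle with black trigger head, 72 mm across, 217 mm tall, at the right. Origin at the centre of its underside. Bystander.
- scissors: Loose steel scissors, about 205 mm long, 8 mm thick, lying on a flat blue wrap board at the left. Origin near the pivot, on their underside. Bystander.
- forceps: Loose steel forceps, 150 mm long, 9 mm thick, lying beside the scissors. Origin at the middle of the underside. Bystander.
There are look-alikes about, which are no part of the job. Leave any yellow look-alike of the timer alone.

How it is judged (in metres and radians):
On the way:
1. the dial has been wound clockwise past the 20 minute mark (value of joint dial above 2.094 rad), for 0.1 s.
At the end, for the whole second after the job is handed in: The dial, after having been past 20 minutes, rests at 10 minutes within 1.1 minutes (0.115 rad); the timer stands upright with its zero mark within 25 mm of where it began, released and at rest (value of joint dial between 0.932 and 1.162 rad and distance of zero_mark from where it was at the start of the episode below 0.025 m and angle between zero_mark's own z axis and vertical below 0.05 rad and velocity of joint dial between -0.02 and 0.02 rad/s); the robot touches nothing.
It fails at once if the timer is pressed onto the board with more than 32.5 N, its own weight included (contact force between timer and board above 32.5 N).
It fails at once if the timer's body twists or creeps: its zero mark moves more than 25 mm (distance of zero_mark from where it was at the start of the episode above 0.025 m).
It fails at once if the timer is tipped by more than 0.2 rad (angle between zero_mark's own z axis and vertical above 0.2 rad).
It fails at once if a bystander is moved more than 20 mm (distance of any of jar, logger, marker, dishes, spray, scissors, forceps from where it was at the start of the episode above 0.02 m).
It also fails if it takes over 72 s, if anything falls off the work surface, if the arm or the gripper's body presses on something with over 40 N, if the wrist force passes 120 N, or if a joint passes its speed limit or range.

## Robot

A 6-joint arm with a two-finger parallel gripper is mounted at the origin on the work surface. World frame = base frame: x ahead of the robot, y to its left, z up, the work surface at z = 0. Lengths are in m, angles in degrees, forces in N, time in s.
With the tool pointing down it reaches from about 0.4 to 0.825 m from the base axis. Payload 7 kg.
Tool frame: the origin (TCP) lies at the very end of the fingers, on their centre line; the grasp point (between the pads) lies 19 mm behind it (ctrl.tcp_to_grasp is the distance from the TCP to the grasp point, in m); z points along the fingers, y is the direction in which the jaws open and shut (so a half turn about z gives the same grasp; the last joint's range is limited). The gripper opens to 88 mm and grips with 3 to 60 N. Pads are 19 mm wide; open, the fingers measure 130 mm over their backs; the gripper's body (78 mm by 193 mm) begins 47 mm behind the grasp point.
Start: joints at [-50.816, 20.546, 0.682, 0, -70.136, -16.507], TCP at [0.26, -0.623, 0.227] pointing down, gripper open.
Joint ranges: [-176.03, 176.03], [-82.01, 121.73], [-58.28, 71.71], [-173.87, 95.51], [-174.79, -0.11], [-173.66, 173.66]. Speed limits (degrees/s): [136.94, 136.94, 172.46, 180, 180, 180].

## Interface

Orientations are given as [roll, pitch, yaw] about the fixed x, y, z axes, in that order (R = Rz(yaw) Ry(pitch) Rx(roll)).
In Python, from plant import ctrl gives the robot as it stands.
- The arm moves only by the tool jog_arm, never from a script. Its argument "commands" is a list of rows, each an object of numbers: "x", "y", "z": the shift along the tool's x, y, z in cm; "roll": the turn about the tool's z in rad. In form: [{"x": .., "y": .., "z": .., "roll": ..}, ...]. A call has 1 to 12 rows; each row shifts and turns the commanded pose from where the row before left it, along the tool's axes as they then stand; what a row does not reach is not made up. A row lasts 1/10 s, in which the tool goes at most 50 mm and 8.59 degrees, less where a joint would pass 70% of its speed; a pose out of reach is approached as far as the arm can. A call is refused whole if a number of a shift passes 5 or a number of a turn 0.15, either way. A call with a gripper value outside its range is refused whole. "gripper" is the finger opening in cm, from 0 to 8.76, set as the call begins (left out, the last holds). The fingers move at their own pace and stop on an object; the grip force is fixed at half the most. Time passes only in rows, so rows that do not move let the fingers close. It gives the time, the measured TCP pose, the force and the opening at its end, in the units of the state.
- ctrl.get_obs(): the state, without advancing time (a new reading comes with each control period).
- ctrl.snapshot(name): name is "scene" or "top" or "wrist"; returns a dict with "image" (400x640x3 uint8, red, green, blue), "mtx" (3x3 intrinsics, pixels), "position" and "orientation" of the camera in the world; the wrist camera has in their place "hand_eye" (4x4, takes a point from camera to tool coordinates, whose origin is the TCP and whose axes are the flange's). Camera axes: x right, y up, looking along -z (the intrinsics and any distortion apply to the point x, -y, -z); pixel columns grow to the right and rows downward; lengths in m; the calibration is good to about 2 mm. A picture is of the moment at which its call begins: read the wrist's pose just before it. There is no depth.
- ctrl.close_job(): hands the job in, once; it reports no verdict.
Trained networks look in the newest picture that a camera, given by its name, has taken for a name from the list of things; names that differ only in an ending like _2 or _b are one class to them, and where a whole thing is asked for, a point or a joint stands for the part that bears it (a point fixed in the world has none). Each returns a list of dicts, best first, with "confidence" (0 to 1); they miss things now and then, are a little off and sometimes report something else, mostly with a low value. They report only what shows in the picture. A call takes as long as a camera call. They do not tell look-alikes from the thing itself.
- ctrl.search_frame(camera, query): "position" ([column, row] as shares, 0 to 1, of the picture: columns of its width, rows of its height, amid what is visible of it).
- ctrl.regions_of(camera, query): "mask" (400x640 bool, what is visible of it) and "position" ([column, row] as shares, 0 to 1, of the picture: columns of its width, rows of its height, amid what is visible of it).
The state is a dict: "clock": time; "joint_pos": joint angles; "qvel": joint speeds; "tau": joint torques, N m; "tool_pos": TCP position; "orientation": TCP orientation; "force": force on the tool from outside, world axes, zero at the start; "moment": the same for the moment, N m; "opening": finger opening in m.
Only numpy, scipy, OpenCV 4.12 (cv2) and the standard library are available. Lean on these libraries where they do the work, as an engineer would, in place of code of your own. Each camera call takes 0.05 s, during which the arm holds its last target.

## Working session

There is one attempt and no reset: what is moved stays moved. The work goes in short steps, Python scripts to look and compute and a tool call to move; the robot and the scene stay as the last step left them, time stands still between calls to the robot, and variables do not carry over. Pictures are saved under pics/ and viewed, and the job is handed in when it is done.

Besides the shell and the picture viewer there is one more tool, called after ">>>" by a JSON object that holds its "name" and its "arguments". jog_arm: Moves the arm, as the interface text tells. Its arguments: {"type":"object","properties":{"commands":{"type":"array"},"gripper":{"type":"number"}},"required":["commands"]}

```bash
ls; mkdir -p pics; cat > h.py <<'E'
import numpy as np, cv2
from scipy.spatial.transform import Rotation as R
from plant import ctrl
def Rm(o):
    o=np.array(o,float)
    if o.shape==(3,3): return o
    if o.size==4: return None
    return R.from_euler('xyz',o,degrees=True).as_matrix()
def snap(n,f):
    s=ctrl.snapshot(n); cv2.imwrite('pics/'+f,s['image'][:,:,::-1]); return s
E
python3 - <<'E'
from h import *
print(ctrl.get_obs())
for n in ('top','scene'):
    s=snap(n,n+'0.png'); print({k:v for k,v in s.items() if k!='image'})
    for q in ('timer','jar','logger','marker','dial_bar','zero_mark','board'):
        print(n,q,[(np.round(np.array(d['position'])*[640,400],1),round(d['confidence'],2)) for d in ctrl.search_frame(n,q)])
E
```

```text
pics
{'clock': 0.0, 'joint_pos': array([-5.08148749e+01,  2.05922553e+01,  6.34616377e-01, -2.22543558e-02,
       -7.01362538e+01, -1.65053128e+01]), 'qvel': array([ 0.00969345, -0.05389794,  0.01164886,  0.02712538,  0.02629689,
        0.08478728]), 'tau': array([ 2.75791681e-03, -5.82715380e+01,  2.93055975e+01,  6.99669912e+00,
        7.02558857e-03, -1.46841026e-04]), 'tool_pos': array([ 0.26004793, -0.62236432,  0.22561312]), 'orientation': array([ 1.79904032e+02, -6.61979606e-03, -1.57327761e+02]), 'force': array([ 0.39532987, -0.29204071, -0.88529497]), 'moment': array([-0.02702957,  0.02728468, -0.00099988]), 'opening': 0.08761270830777713}
{'mtx': array([[464.30376957,   0.        , 314.44115514],
       [  0.        , 464.30376957, 195.72910572],
       [  0.        ,   0.        ,   1.        ]]), 'position': array([0.24315347, 0.03361763, 1.77454417]), 'orientation': array([  9.02718235,  -0.6783883 , -89.87408336])}
top timer [(array([380.8, 217. ]), 0.94), (array([306.1, 196.1]), 0.73), (array([330.6, 207.9]), 0.6), (array([326.7, 135.6]), 0.56), (array([221.6, 258. 
[... 907 characters left out ...]
8.93346022])}
scene timer [(array([321.6, 206.7]), 0.92), (array([295.7, 275.7]), 0.85), (array([219.7, 246.4]), 0.83), (array([238.1, 188.9]), 0.8), (array([412.8, 154.7]), 0.7)]
scene jar [(array([362.5, 210.5]), 0.54)]
scene logger [(array([290.9, 199.4]), 0.58)]
scene marker []
scene dial_bar [(array([218.1, 234.6]), 0.88), (array([323.1, 194.7]), 0.84), (array([411.7, 148.2]), 0.78), (array([296.3, 267.7]), 0.68), (array([234.8, 182.1]), 0.63), (array([363.4, 214.8]), 0.18)]
scene zero_mark [(array([324.1, 204.3]), 0.95), (array([222.4, 243.9]), 0.86), (array([408.7, 154.1]), 0.67), (array([295.9, 274.4]), 0.66)]
scene board [(array([332.9, 214. ]), 0.93), (array([361.7, 214.8]), 0.64)]
```

View pics/top0.png

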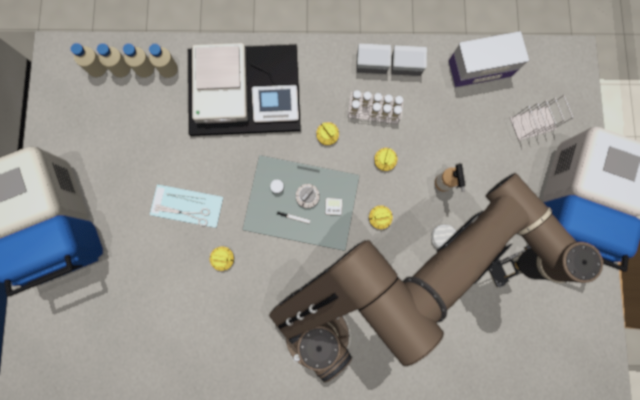

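View pics/scene0.png

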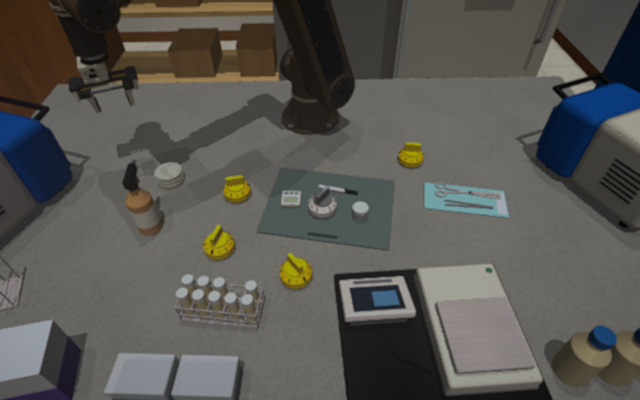

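```bash
python3 - <<'E'
import cv2
a=cv2.imread('pics/top0.png')[150:260,240:350]; cv2.imwrite('pics/top0c.png',cv2.resize(a,None,fx=5.4,fy=5.4,interpolation=cv2.INTER_CUBIC))
a=cv2.imread('pics/scene0.png')[160:260,260:410]; cv2.imwrite('pics/scene0c.png',cv2.resize(a,None,fx=5.3,fy=5.3,interpolation=cv2.INTER_CUBIC))
E
```

```text
(no output)
```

View pics/top0c.png

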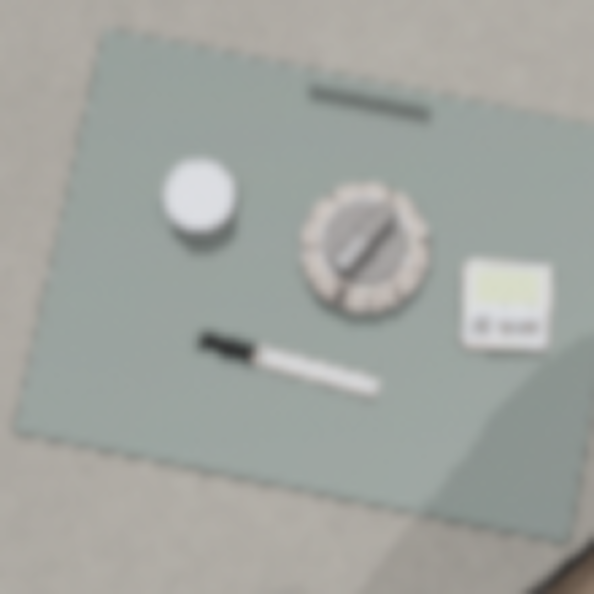

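View pics/scene0c.png

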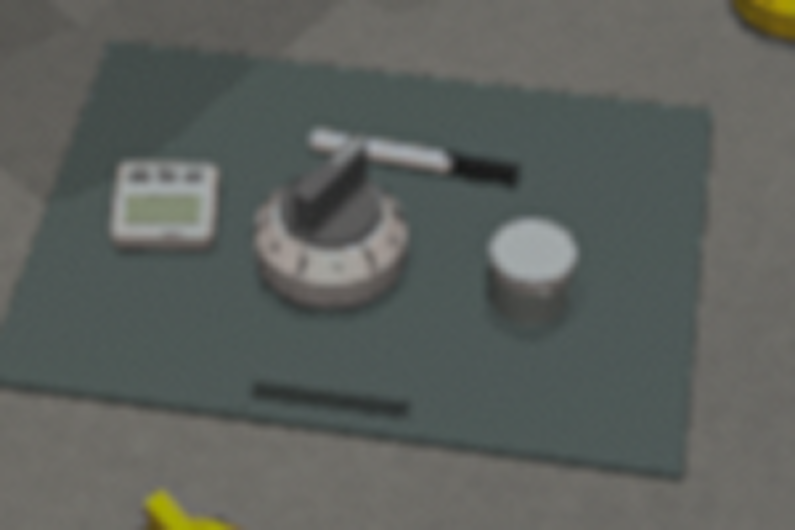

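The white timer is at top (307,195) and scene (322,205). The yellow look-alikes are at top (381,217), (327,133), (386,159) and (222,258), and they are to be left alone. The jar is at (277,187), the logger at (333,206) and the marker at (293,217). The crop confirms the white housing with the grey dial on the board. Next I locate it.

```bash
cat >> h.py <<'E'
def pose(s,obs=None):
    if 'hand_eye' in s:
        T=np.eye(4);T[:3,:3]=Rm(obs['orientation']);T[:3,3]=obs['tool_pos']
        C=T@np.array(s['hand_eye']); return C[:3,:3],C[:3,3]
    return Rm(s['orientation']),np.array(s['position'])
def ray(s,px,obs=None):
    Rc,p=pose(s,obs);K=s['mtx']
    d=np.array([(px[0]-K[0,2])/K[0,0],-(px[1]-K[1,2])/K[1,1],-1]); return p,Rc@d
def onz(s,px,z,obs=None):
    p,d=ray(s,px,obs); return p+d*(z-p[2])/d[2]
def proj(s,X,obs=None):
    Rc,p=pose(s,obs);K=s['mtx'];X=np.atleast_2d(X)
    c=(X-p)@Rc; return np.c_[K[0,2]+K[0,0]*c[:,0]/-c[:,2],K[1,2]-K[1,1]*c[:,1]/-c[:,2]]
E
python3 - <<'E'
from h import *
for n,near in (('top',(306,196)),('scene',(322,206))):
    s=ctrl.snapshot(n)
    print(n,s.get('dist'),s.keys())
    for q in ('timer','dial_bar','jar','logger','marker','board','dishes','spray'):
        for d in ctrl.regions_of(n,q):
            m=d['mask'];ys,xs=np.nonzero(m)
            z={'timer':.04,'dial_bar':.07,'jar':.05,'logger':.028,'marker':.02,'board':.01}.get(q,.03)
            w=onz(s,(xs.mean(),ys.mean()),z)
            print(n,q,round(d['confidence'],2),np.round((xs.mean(),ys.mean()),1),m.sum(),np.round(w,3), (xs.min(),xs.max(),ys.min(),ys.max()))
E
```

```text
top None dict_keys(['image', 'mtx', 'position', 'orientation'])
top timer 0.96 [385.4 158.9] 457 [ 0.663 -0.259  0.04 ] (np.int64(374), np.int64(397), np.int64(147), np.int64(171))
top timer 0.82 [221.4 258. ] 509 [0.284 0.357 0.04 ] (np.int64(209), np.int64(234), np.int64(246), np.int64(270))
top timer 0.76 [307.1 195.1] 447 [0.521 0.042 0.04 ] (np.int64(296), np.int64(318), np.int64(184), np.int64(206))
top timer 0.71 [380.1 216.8] 434 [ 0.44  -0.234  0.04 ] (np.int64(369), np.int64(392), np.int64(206), np.int64(228))
top timer 0.69 [327.  132.9] 436 [ 0.765 -0.034  0.04 ] (np.int64(316), np.int64(338), np.int64(122), np.int64(144))
top dial_bar 0.8 [219.7 258. ] 212 [0.284 0.358 0.07 ] (np.int64(211), np.int64(227), np.int64(250), np.int64(266))
top dial_bar 0.6 [381.2 216. ] 162 [ 0.439 -0.233  0.07 ] (np.int64(375), np.int64(388), np.int64(209), np.int64(223))
top dial_bar 0.52 [327.3 131.2] 193 [ 0.763 -0.034  0.07 ] (np.int64(320), np.int64(335), np.int64(124), np.int64(139))
top dial_bar 0.51 [386.9 156.6] 198 [ 0.665 -0.259  0.07 ] (np.int64(379), np.int64(394), np.int64(148
[... 2556 characters left out ...]
ar 0.79 [360.8 211.3] 298 [0.572 0.155 0.05 ] (np.int64(352), np.int64(369), np.int64(202), np.int64(221))
scene logger 0.57 [291.3 199. ] 311 [ 0.492 -0.058  0.028] (np.int64(281), np.int64(301), np.int64(191), np.int64(207))
scene marker 0.54 [340.1 189.9] 134 [0.447 0.1   0.02 ] (np.int64(319), np.int64(357), np.int64(185), np.int64(194))
scene board 0.93 [331.2 209.9] 7561 [0.526 0.068 0.01 ] (np.int64(256), np.int64(395), np.int64(168), np.int64(250))
scene dishes 0.72 [169.4 175.5] 636 [ 0.372 -0.473  0.03 ] (np.int64(154), np.int64(184), np.int64(163), np.int64(189))
scene spray 0.85 [141.4 204.4] 1473 [ 0.506 -0.53   0.03 ] (np.int64(123), np.int64(162), np.int64(161), np.int64(235))
```

```bash
python3 - <<'E'
from h import *
s=snap('wrist','w0.png'); print(np.round(s['hand_eye'],4).tolist(), s['mtx'].tolist()); print(ctrl.get_obs()['clock'],ctrl.tcp_to_grasp)
E
```

```text
[[0.0005, 0.9571, 0.2898, 0.0785], [1.0, -0.0003, -0.0006, -0.0006], [-0.0005, 0.2898, -0.9571, -0.1573], [0.0, 0.0, 0.0, 1.0]] [[305.14894930888426, 0.0, 319.47008908003625], [0.0, 305.14894930888426, 196.00426063821803], [0.0, 0.0, 1.0]]
1.75 0.0188
```

>>> {"name": "jog_arm", "arguments": {"commands": [{"x": -3,"y": 3,"z": -0.5},{"x": -3,"y": 3,"z": -0.5},{"x": -3,"y": 3,"z": -0.5},{"x": -3,"y": 3,"z": -0.5},{"x": -3,"y": 3},{"x": -3,"y": 3},{"x": -3,"y": 3},{"x": -3,"y": 3}]}}

```text
validation failed for argument at $.co...
```

>>> {"name": "jog_arm", "arguments": {"commands": [{"x": -3.0,"y": 3.0,"z": -0.5,"roll": 0.0},{"x": -3.0,"y": 3.0,"z": -0.5,"roll": 0.0},{"x": -3.0,"y": 3.0,"z": -0.5,"roll": 0.0},{"x": -3.0,"y": 3.0,"z": -0.5,"roll": 0.0},{"x": -3.0,"y": 3.0,"z": 0.0,"roll": 0.0},{"x": -3.0,"y": 3.0,"z": 0.0,"roll": 0.0}]}}

```text
clock: 2.35
tool_pos: [0.3574, -0.3858, 0.247]
orientation: [-180.0, 0.0, -157.3]
force: [1.3, -0.8, 0.8]
opening: 0.0879
```

>>> {"name": "jog_arm", "arguments": {"commands": [{"x": -3.1,"y": 3.3,"z": 0.0,"roll": 0.0},{"x": -3.1,"y": 3.3,"z": 0.0,"roll": 0.0},{"x": -3.1,"y": 3.3,"z": 0.0,"roll": 0.0},{"x": -3.1,"y": 3.3,"z": 0.0,"roll": 0.0},{"x": -3.1,"y": 3.3,"z": 0.0,"roll": 0.0},{"x": -3.1,"y": 3.3,"z": 0.0,"roll": 0.0},{"x": -3.1,"y": 3.3,"z": 0.0,"roll": 0.0},{"x": -3.1,"y": 3.3,"z": 0.0,"roll": 0.0},{"x": -3.1,"y": 3.3,"z": 0.0,"roll": 0.0},{"x": -3.1,"y": 3.3,"z": 0.0,"roll": 0.0}]}}

```text
clock: 3.35
tool_pos: [0.5161, 0.0386, 0.247]
orientation: [-180.0, 0.1, -157.3]
force: [0.9, -0.3, -0.1]
opening: 0.0872
```

>>> {"name": "jog_arm", "arguments": {"commands": [{"x": 0.0,"y": 0.0,"z": 0.0,"roll": -0.14},{"x": 0.0,"y": 0.0,"z": 0.0,"roll": -0.14},{"x": 0.0,"y": 0.0,"z": 0.0,"roll": -0.14},{"x": 0.0,"y": 0.0,"z": 0.0,"roll": -0.14},{"x": 0.0,"y": 0.0,"z": 0.0,"roll": -0.14},{"x": 0.0,"y": 0.0,"z": 0.0,"roll": -0.14},{"x": 0.0,"y": 0.0,"z": 0.0,"roll": -0.14},{"x": 0.0,"y": 0.0,"z": 0.0,"roll": -0.14},{"x": 0.0,"y": 0.0,"z": 0.0,"roll": -0.14},{"x": 0.0,"y": 0.0,"z": 0.0,"roll": -0.14},{"x": 0.0,"y": 0.0,"z": 0.0,"roll": -0.14},{"x": 0.0,"y": 0.0,"z": 0.0,"roll": -0.14}]}}

```text
clock: 4.55
tool_pos: [0.5157, 0.0367, 0.2467]
orientation: [-180.0, -0.0, -60.7]
force: [0.9, -0.6, 0.0]
opening: 0.0879
```

>>> {"name": "jog_arm", "arguments": {"commands": [{"x": 0.0,"y": 0.0,"z": 0.0,"roll": -0.14},{"x": 0.0,"y": 0.0,"z": 0.0,"roll": -0.14},{"x": 0.0,"y": 0.0,"z": 0.0,"roll": 0.0}]}}

```text
clock: 4.85
tool_pos: [0.5157, 0.0367, 0.2467]
orientation: [-180.0, -0.0, -44.9]
force: [-0.9, -0.2, -0.0]
opening: 0.0875
```

```bash
cat > look.py <<'E'
from h import *
import sys
o=ctrl.get_obs(); s=snap('wrist',sys.argv[1])
import pickle; pickle.dump((o,s),open(sys.argv[1]+'.pkl','wb')) if 0 else pickle.dump((o,{k:v for k,v in s.items()}),open('last.pkl','wb'))
print(o['clock'],o['tool_pos'],o['orientation'],np.round(o['joint_pos'],1),o['force'])
for q in ('timer','dial_bar','zero_mark'):
    for d in ctrl.regions_of('wrist',q):
        m=d['mask'];ys,xs=np.nonzero(m)
        print(q,round(d['confidence'],2),np.round((xs.mean(),ys.mean()),1),m.sum(),(xs.min(),xs.max(),ys.min(),ys.max()))
E
python3 look.py w1.png
```

```text
4.85 [0.51572949 0.03668558 0.24671884] [-1.79983340e+02 -7.97894443e-03 -4.49011172e+01] [ 25.8   4.8 -17.2   0.  -68.   19.3] [-0.85482252 -0.17491748 -0.03402446]
timer 0.75 [316.4 167. ] 4089 (np.int64(281), np.int64(352), np.int64(131), np.int64(202))
timer 0.66 [542.   42.7] 6737 (np.int64(493), np.int64(604), np.int64(0), np.int64(88))
timer 0.4 [210.6   1.4] 102 (np.int64(196), np.int64(225), np.int64(0), np.int64(4))
dial_bar 0.88 [316.4 172.1] 2179 (np.int64(291), np.int64(342), np.int64(147), np.int64(202))
dial_bar 0.82 [557.8  38.2] 3451 (np.int64(523), np.int64(603), np.int64(7), np.int64(73))
zero_mark 0.89 [316.5 166.9] 4134 (np.int64(281), np.int64(352), np.int64(131), np.int64(202))
zero_mark 0.81 [541.8  42.5] 6571 (np.int64(493), np.int64(603), np.int64(0), np.int64(88))
zero_mark 0.42 [210.1   1.4] 98 (np.int64(196), np.int64(224), np.int64(0), np.int64(4))
```

View pics/w1.png

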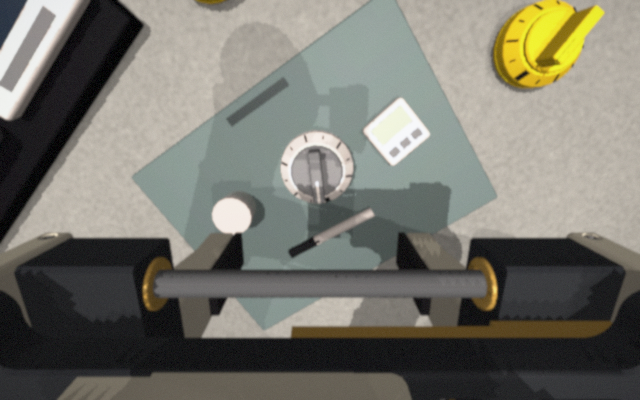

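```bash
python3 - <<'E'
from h import *
import pickle
o,s=pickle.load(open('last.pkl','rb'))
a=s['image'][:,:,::-1][110:220,260:370]; cv2.imwrite('pics/w1c.png',cv2.resize(a,None,fx=5.4,fy=5.4,interpolation=cv2.INTER_CUBIC))
zb=0.0095
print('timer rim 36mm', onz(s,(316.4,167),zb+.032,o))
print('TCP px',proj(s,o['tool_pos'],o))
g=cv2.cvtColor(s['image'],cv2.COLOR_RGB2HSV)
E
```

```text
timer rim 36mm [0.52241884 0.03514044 0.0415    ]
TCP px [[319.03534542 248.85000958]]
```

View pics/w1c.png

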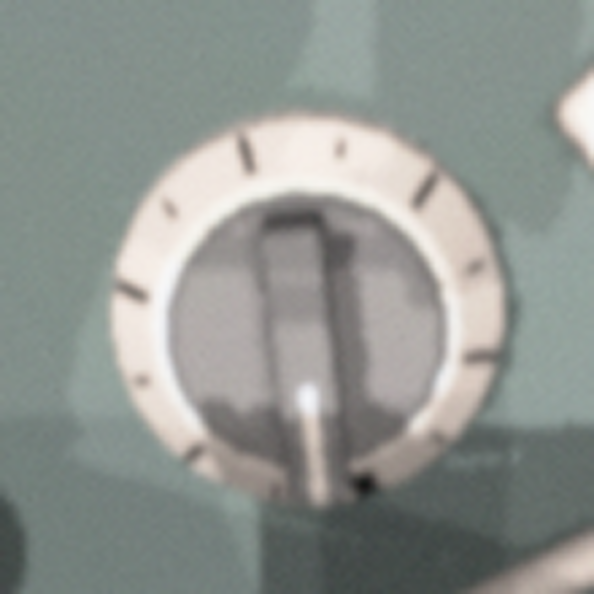

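```bash
cat > meas.py <<'E'
from h import *
import pickle,sys
def run(marks,bar_line,off,sc,zb):
    # marks: dict minute->crop px ; bar_line: (far end, pointer end) crop px on the bar's top
    o,s=pickle.load(open('last.pkl','rb'))
    f=lambda p:np.array(off)+np.array(p)/sc
    W={k:onz(s,f(p),zb+.036,o)[:2] for k,p in marks.items()}
    from scipy.optimize import least_squares
    ks=list(W); P=np.array([W[k] for k in ks])
    def fun(v):
        a=v[2]-np.radians(6*np.array(ks)); return (P-v[:2]-v[3]*np.c_[np.cos(a),np.sin(a)]).ravel()
    r=least_squares(fun,[P[:,0].mean(),P[:,1].mean(),np.radians(150),.04])
    print('centre',r.x[:2],'zero dir deg',np.degrees(r.x[2])%360,'rad',r.x[3],'res mm',np.round(fun(r.x)*1e3,1))
    b=[onz(s,f(p),zb+.078,o)[:2] for p in bar_line]; d=b[1]-b[0]
    pa=np.degrees(np.arctan2(d[1],d[0]))
    print('bar len',np.linalg.norm(d),'mid',(b[0]+b[1])/2,'pointer dir',pa,'dial min',((np.degrees(r.x[2])-pa)%360)/6)
    Rt=Rm(o['orientation']); t=np.r_[r.x[:2],0]-o['tool_pos']
    tt=Rt.T@t; yaw=o['orientation'][2]
    print('shift in tool cm',np.round(tt*100,2),'yaw',yaw,'yaw target',pa,pa+180,'roll rad',np.radians((yaw-(pa+180)+180)%360-180))
E
python3 - <<'E'
from meas import *
run({0:(362,484),10:(195,453),20:(130,290),30:(246,152),40:(428,190),50:(481,356)},[(292,213),(320,505)],(260,110),5.4,.0095)
E
```

```text
centre [0.52007071 0.03666831] zero dir deg 154.08761214886346 rad 0.03948563730615029 res mm [ 0.3  0.2 -0.4 -0.2  0.1  0.2  0.3 -0.  -0.5  0.   0.1 -0.1]
bar len 0.05919971453583776 mid [0.5206058 0.0357718] pointer dir 140.32041257980288 dial min 2.2945332615100966
shift in tool cm [ 0.31 -0.3  24.67] yaw -44.90111716723075 yaw target 140.32041257980288 320.3204125798029 roll rad -0.09113288607656343
```

>>> {"name": "jog_arm", "arguments": {"commands": [{"x": 0.3,"y": -0.3,"z": 2.0,"roll": -0.09},{"x": 0.0,"y": 0.0,"z": 2.0,"roll": 0.0},{"x": 0.0,"y": 0.0,"z": 2.0,"roll": 0.0},{"x": 0.0,"y": 0.0,"z": 2.0,"roll": 0.0},{"x": 0.0,"y": 0.0,"z": 2.0,"roll": 0.0},{"x": 0.0,"y": 0.0,"z": 0.0,"roll": 0.0},{"x": 0.0,"y": 0.0,"z": 0.0,"roll": 0.0}]}}

```text
clock: 5.75
tool_pos: [0.5201, 0.0366, 0.1469]
orientation: [180.0, -0.0, -39.9]
force: [-0.4, 1.0, -0.0]
opening: 0.0876
```

```bash
python3 look.py w2.png; python3 - <<'E'
import cv2
a=cv2.imread('pics/w2.png')[80:240,220:420]; cv2.imwrite('pics/w2c.png',cv2.resize(a,None,fx=3.7,fy=3.7,interpolation=cv2.INTER_CUBIC))
E
```

```text
5.75 [0.52012856 0.03662255 0.14690324] [ 1.79965201e+02 -5.38081026e-03 -3.99189947e+01] [ 25.6  10.1 -25.    0.  -55.   24.4] [-0.36706169  0.97619016 -0.00502326]
timer 0.78 [606.2  60.9] 7018 (np.int64(563), np.int64(639), np.int64(0), np.int64(112))
timer 0.72 [318.6 191.5] 7356 (np.int64(270), np.int64(366), np.int64(143), np.int64(245))
dial_bar 0.78 [628.9  60.6] 1399 (np.int64(614), np.int64(639), np.int64(22), np.int64(94))
dial_bar 0.74 [318.6 200.6] 3916 (np.int64(284), np.int64(354), np.int64(165), np.int64(244))
zero_mark 0.75 [605.9  60.9] 7105 (np.int64(562), np.int64(639), np.int64(0), np.int64(112))
zero_mark 0.68 [318.5 191.6] 7374 (np.int64(271), np.int64(366), np.int64(143), np.int64(245))
```

View pics/w2c.png

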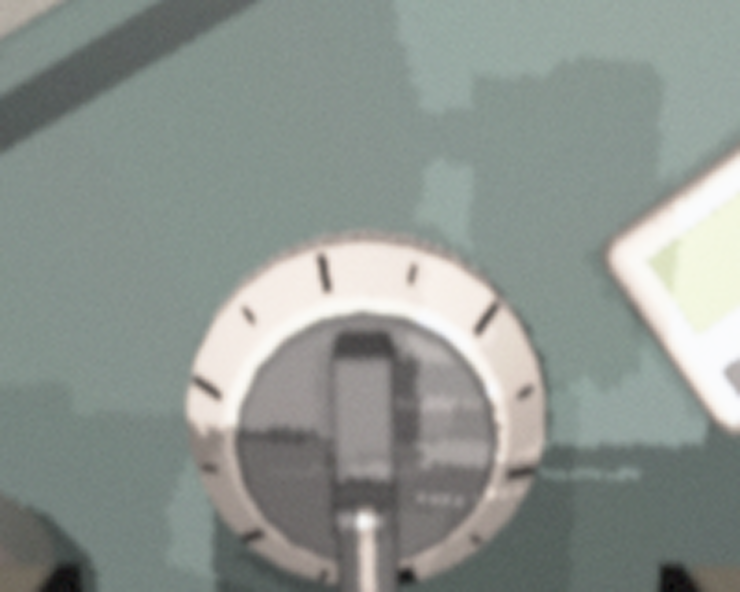

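```bash
python3 - <<'E'
from meas import *
for zb in (.0075,.0095,.0115):
  run({0:(407,577),10:(252,537),20:(205,388),30:(323,272),40:(486,319),50:(519,472)},[(362,357),(369,592)],(220,80),3.7,zb)
o,s=pickle.load(open('last.pkl','rb'))
a=s['image'][:,:,::-1][150:270,250:390]; cv2.imwrite('pics/w2d.png',cv2.resize(a,None,fx=5,fy=5,interpolation=cv2.INTER_CUBIC))
E
```

```text
centre [0.52009907 0.03710613] zero dir deg 154.55650002554535 rad 0.03947354577690688 res mm [-0.5 -0.3  0.  -0.   0.2  0.1  0.1 -0.2 -0.3  0.1  0.4  0.4]
bar len 0.05098153855028428 mid [0.5220023  0.03532293] pointer dir 141.6847037210756 dial min 2.14529938407829
shift in tool cm [-0.03 -0.04 14.69] yaw -39.91899470513805 yaw target 141.6847037210756 321.6847037210756 roll rad -0.027989817746479854
centre [0.52056266 0.03671229] zero dir deg 154.5565000249351 rad 0.03917068572800511 res mm [-0.5 -0.3  0.  -0.   0.2  0.1  0.1 -0.2 -0.3  0.1  0.4  0.4]
bar len 0.0505152550602658 mid [0.52253752 0.03486975] pointer dir 141.68470372107558 dial min 2.1452993839765875
shift in tool cm [ 0.03 -0.04 14.69] yaw -39.91899470513805 yaw target 141.68470372107558 321.6847037210756 roll rad -0.027989817746479854
centre [0.52102625 0.03631845] zero dir deg 154.5565000247532 rad 0.03886782567903711 res mm [-0.5 -0.3  0.  -0.   0.2  0.1  0.1 -0.2 -0.3  0.1  0.4  0.4]
bar len 0.05004897157024732 mid [0.52307275 0.03441658] pointer dir 141.68470372107558 dial min 2.1452993839462713
shift in tool cm [ 0.09 -0.04 14.69] yaw -39.91899470513805 yaw target 141.68470372107558 321.6847037210756 roll rad -0.027989817746479854
```

View pics/w2d.png

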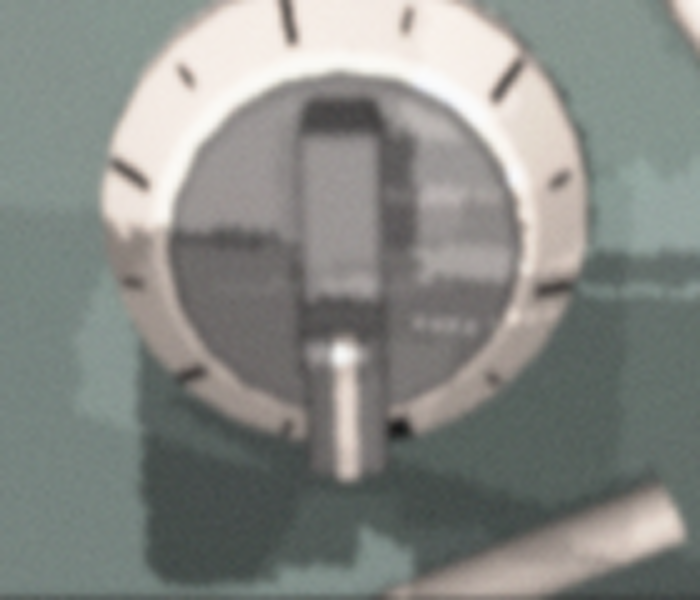

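>>> {"name": "jog_arm", "arguments": {"commands": [{"x": 0.0,"y": 0.0,"z": 2.0,"roll": -0.02},{"x": 0.0,"y": 0.0,"z": 2.0,"roll": 0.0},{"x": 0.0,"y": 0.0,"z": 2.0,"roll": 0.0},{"x": 0.0,"y": 0.0,"z": 1.5,"roll": 0.0},{"x": 0.0,"y": 0.0,"z": 0.8,"roll": 0.0},{"x": 0.0,"y": 0.0,"z": 0.0,"roll": 0.0},{"x": 0.0,"y": 0.0,"z": 0.0,"roll": 0.0}]}}

```text
clock: 6.65
tool_pos: [0.5205, 0.0369, 0.0643]
orientation: [-180.0, -0.0, -38.7]
force: [0.2, -0.1, -0.1]
opening: 0.0877
```

```bash
python3 look.py w3.png
```

```text
6.65 [0.52053147 0.03687351 0.06432347] [-1.79957046e+02 -3.66506352e-02 -3.87071349e+01] [ 25.6  15.9 -30.4   0.  -43.6  25.7] [ 0.19448206 -0.13772526 -0.08324766]
timer 0.71 [318.8 220.6] 12951 (np.int64(252), np.int64(385), np.int64(158), np.int64(315))
dial_bar 0.8 [319.  237.1] 7015 (np.int64(269), np.int64(369), np.int64(190), np.int64(315))
zero_mark 0.58 [318.9 221.2] 13154 (np.int64(251), np.int64(386), np.int64(158), np.int64(316))
```

View pics/w3.png

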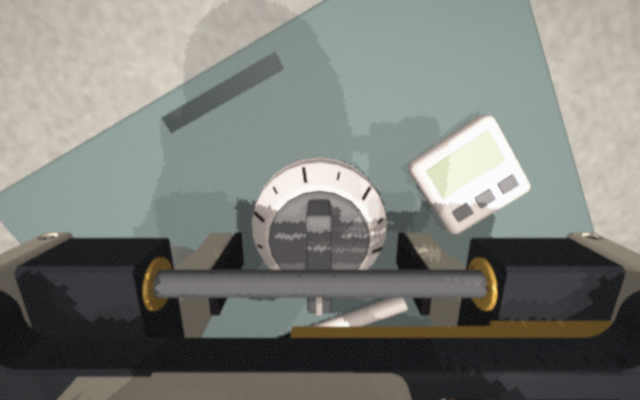

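The bar stands upright and centred between the fingers at column 319, with the dial body at rows 158-270 and nothing in the way. I close on it.

>>> {"name": "jog_arm", "arguments": {"commands": [{"x": 0.0,"y": 0.0,"z": 0.0,"roll": 0.0},{"x": 0.0,"y": 0.0,"z": 0.0,"roll": 0.0},{"x": 0.0,"y": 0.0,"z": 0.0,"roll": 0.0},{"x": 0.0,"y": 0.0,"z": 0.0,"roll": 0.0},{"x": 0.0,"y": 0.0,"z": 0.0,"roll": 0.0},{"x": 0.0,"y": 0.0,"z": 0.0,"roll": 0.0},{"x": 0.0,"y": 0.0,"z": 0.0,"roll": 0.0},{"x": 0.0,"y": 0.0,"z": 0.0,"roll": 0.0},{"x": 0.0,"y": 0.0,"z": 0.0,"roll": 0.0},{"x": 0.0,"y": 0.0,"z": 0.0,"roll": 0.0}], "gripper": 0.0}}

```text
clock: 7.85
tool_pos: [0.5201, 0.0368, 0.0636]
orientation: [-180.0, -0.0, -38.7]
force: [1.1, 1.6, 1.7]
opening: 0.0133
```

>>> {"name": "jog_arm", "arguments": {"commands": [{"x": 0.0,"y": 0.0,"z": 0.02,"roll": 0.0},{"x": 0.0,"y": 0.0,"z": 0.0,"roll": 0.0}]}}

```text
clock: 8.05
tool_pos: [0.5201, 0.0368, 0.0634]
orientation: [-180.0, -0.0, -38.7]
force: [0.2, 0.6, 0.3]
opening: 0.0127
```

>>> {"name": "jog_arm", "arguments": {"commands": [{"x": 0.0,"y": 0.0,"z": 0.02,"roll": 0.0},{"x": 0.0,"y": 0.0,"z": 0.0,"roll": 0.0}]}}

```text
clock: 8.25
tool_pos: [0.5201, 0.0368, 0.0634]
orientation: [-180.0, -0.0, -38.7]
force: [-0.3, 1.7, 1.6]
opening: 0.0129
```

>>> {"name": "jog_arm", "arguments": {"commands": [{"x": 0.0,"y": 0.0,"z": 0.03,"roll": 0.0},{"x": 0.0,"y": 0.0,"z": 0.0,"roll": 0.0}]}}

```text
clock: 8.45
tool_pos: [0.5202, 0.0369, 0.0633]
orientation: [-180.0, -0.0, -38.7]
force: [-1.7, 3.4, 5.8]
opening: 0.0129
```

```bash
python3 - <<'E'
from h import *
for i in range(4):
    o=ctrl.get_obs(); print(o['clock'],o['tool_pos'],o['force'],o['moment'])
E
```

```text
8.45 [0.52017661 0.03690592 0.0632878 ] [-1.69012817  3.38059982  5.80182443] [0.65845391 0.86144154 0.0320774 ]
8.45 [0.52017661 0.03690592 0.0632878 ] [-1.69012817  3.38059982  5.80182443] [0.65845391 0.86144154 0.0320774 ]
8.45 [0.52017661 0.03690592 0.0632878 ] [-1.69012817  3.38059982  5.80182443] [0.65845391 0.86144154 0.0320774 ]
8.45 [0.52017661 0.03690592 0.0632878 ] [-1.69012817  3.38059982  5.80182443] [0.65845391 0.86144154 0.0320774 ]
```

>>> {"name": "jog_arm", "arguments": {"commands": [{"x": 0.0,"y": 0.0,"z": 0.03,"roll": 0.0},{"x": 0.0,"y": 0.0,"z": 0.0,"roll": 0.0}]}}

```text
clock: 8.65
tool_pos: [0.5202, 0.0369, 0.0633]
orientation: [-180.0, -0.0, -38.7]
force: [-2.4, 2.6, 8.4]
opening: 0.013
```

>>> {"name": "jog_arm", "arguments": {"commands": [{"x": 0.0,"y": 0.0,"z": 0.03,"roll": 0.0},{"x": 0.0,"y": 0.0,"z": 0.0,"roll": 0.0}]}}

```text
clock: 8.85
tool_pos: [0.5202, 0.0369, 0.0632]
orientation: [-180.0, -0.0, -38.7]
force: [-3.7, 2.6, 11.5]
opening: 0.0122
```

>>> {"name": "jog_arm", "arguments": {"commands": [{"x": -0.03,"y": 0.0,"z": 0.03,"roll": 0.0},{"x": 0.0,"y": 0.0,"z": 0.0,"roll": 0.0}]}}

```text
clock: 9.05
tool_pos: [0.5202, 0.0369, 0.0632]
orientation: [-180.0, -0.1, -38.7]
force: [-4.6, 1.5, 14.4]
opening: 0.0128
```

>>> {"name": "jog_arm", "arguments": {"commands": [{"x": 0.0,"y": 0.0,"z": 0.03,"roll": 0.0},{"x": 0.0,"y": 0.0,"z": 0.0,"roll": 0.0}]}}

```text
clock: 9.25
tool_pos: [0.5202, 0.037, 0.0632]
orientation: [-179.9, -0.1, -38.7]
force: [-5.1, 1.6, 16.4]
opening: 0.0129
```

>>> {"name": "jog_arm", "arguments": {"commands": [{"x": -0.03,"y": 0.03,"z": 0.03,"roll": 0.0},{"x": 0.0,"y": 0.0,"z": 0.0,"roll": 0.0}]}}

```text
clock: 9.45
tool_pos: [0.5202, 0.037, 0.0632]
orientation: [-179.9, -0.1, -38.7]
force: [-4.4, 1.3, 17.3]
opening: 0.0127
```

>>> {"name": "jog_arm", "arguments": {"commands": [{"x": -0.03,"y": 0.02,"z": 0.0,"roll": 0.0},{"x": 0.0,"y": 0.0,"z": 0.0,"roll": 0.0}]}}

```text
clock: 9.65
tool_pos: [0.5202, 0.037, 0.0632]
orientation: [-179.9, -0.1, -38.7]
force: [-2.9, -0.1, 16.3]
opening: 0.0132
```

>>> {"name": "jog_arm", "arguments": {"commands": [{"x": -0.02,"y": 0.02,"z": 0.03,"roll": 0.0},{"x": 0.0,"y": 0.0,"z": 0.0,"roll": 0.04},{"x": 0.0,"y": 0.0,"z": 0.0,"roll": 0.04},{"x": 0.0,"y": 0.0,"z": 0.0,"roll": 0.0}]}}

```text
clock: 10.05
tool_pos: [0.5202, 0.037, 0.0632]
orientation: [-179.9, -0.1, -43.3]
force: [-3.5, 1.0, 20.0]
opening: 0.0127
```

```bash
python3 look.py w4.png; python3 -c "
import sys;sys.path.insert(0,'.')
from h import *
print(ctrl.get_obs()['moment'])
a=cv2.imread('pics/w4.png')[130:330,220:420]; cv2.imwrite('pics/w4c.png',cv2.resize(a,None,fx=2.9,fy=2.9,interpolation=cv2.INTER_CUBIC))"
```

```text
10.05 [0.5201707  0.0369599  0.06319769] [-1.79873080e+02 -1.30873027e-01 -4.32933091e+01] [ 25.7  15.9 -30.7   0.1 -43.3  20.9] [-3.4866806   0.99511372 20.04391184]
timer 0.81 [319.7 210.7] 9842 (np.int64(252), np.int64(387), np.int64(158), np.int64(316))
dial_bar 0.7 [319.6 229.8] 4489 (np.int64(270), np.int64(369), np.int64(192), np.int64(315))
[-1.66276874e-01  1.53177559e+00  1.32986843e-03]
```

View pics/w4c.png

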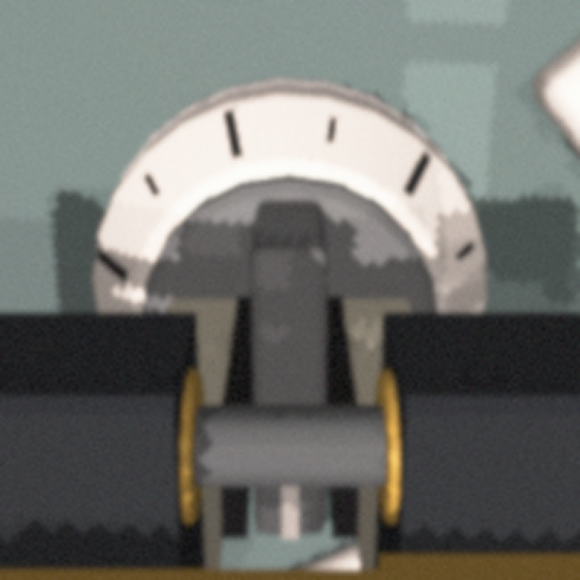

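```bash
cat > body.py <<'E'
from h import *
import sys
# detect dark marks on white rim in the wrist picture: sample in world polar coords about the axis
def prof(s,o,c=(0.5204,0.0369),zb=.0135,r=(.0365,.0385,.0405,.042)):
    g=cv2.GaussianBlur(cv2.cvtColor(s['image'],cv2.COLOR_RGB2GRAY),(0,0),.7).astype(np.float32)
    th=np.radians(np.arange(0,360,.5)); out=[]
    for rr in r:
        X=np.c_[c[0]+rr*np.cos(th),c[1]+rr*np.sin(th),np.full(th.size,zb+.036)]
        p=proj(s,X,o).astype(np.float32)
        out.append(cv2.remap(g,p[:,:1].copy(),p[:,1:].copy(),cv2.INTER_LINEAR)[:,0])
    return th,np.mean(out,0)
E
python3 - <<'E'
from h import *
import pickle
o,s=pickle.load(open('last.pkl','rb'))
f=lambda im,p,off,sc:np.array(off)+np.array(p)/sc
a=cv2.imread('pics/w3.png')[130:330,220:420]; cv2.imwrite('pics/w3c.png',cv2.resize(a,None,fx=2.9,fy=2.9,interpolation=cv2.INTER_CUBIC))
for k,p in {30:(232,133),35:(331,129),40:(417,172),45:(465,250),20:(112,264),25:(152,185)}.items():
    w=onz(s,f(0,p,(220,130),2.9),.0135+.036,o)[:2]-[.5204,.0369]; print(k,np.degrees(np.arctan2(w[1],w[0])),154.3-6*k,np.linalg.norm(w))
E
```

```text
30 -27.763890438812467 -25.69999999999999 0.04057051207938219
35 -55.62719133687345 -55.69999999999999 0.04086417974310793
40 -83.27241629105563 -85.69999999999999 0.040617660780376076
45 -111.75183490654169 -115.69999999999999 0.03943416687078486
20 29.40936816130367 34.30000000000001 0.037935457733002546
25 0.5125067318739773 4.300000000000011 0.03926868355876293
```

View pics/w3c.png

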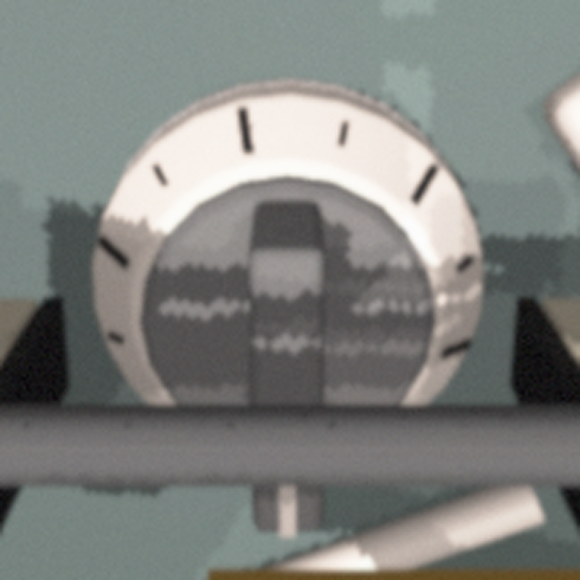

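```bash
cat >> h.py <<'E'
def angs(marks,off,sc,o,s,z=.0485,c=(.5204,.0369)):
    out={}
    for k,p in marks.items():
        w=onz(s,np.array(off)+np.array(p)/sc,z,o)[:2]-c; out[k]=round(float((np.degrees(np.arctan2(w[1],w[0]))+6*k+180)%360-180),1)
    return out
E
python3 - <<'E'
from h import *
import pickle
o,s=pickle.load(open('last.pkl','rb'))
o3=dict(o);o3['tool_pos']=np.array([.52053,.03687,.06432]);o3['orientation']=np.array([-179.957,-.037,-38.707])
print(angs({30:(246,131),35:(344,132),40:(426,183),45:(465,263),20:(114,251),25:(160,174)},(220,130),2.9,o3,s))
print(angs({30:(232,133),35:(331,129),40:(417,172),45:(465,250),20:(112,264),25:(152,185)},(220,130),2.9,o,s))
E
```

```text
{30: 153.3, 35: 155.2, 40: 156.6, 45: 157.9, 20: 150.6, 25: 151.8}
{30: 152.4, 35: 154.2, 40: 156.3, 45: 157.6, 20: 150.1, 25: 151.0}
```

>>> {"name": "jog_arm", "arguments": {"commands": [{"x": 0.0,"y": 0.0,"z": 0.0,"roll": 0.05},{"x": 0.0,"y": 0.0,"z": 0.0,"roll": 0.05},{"x": 0.0,"y": 0.0,"z": 0.0,"roll": 0.05},{"x": 0.0,"y": 0.0,"z": 0.0,"roll": 0.05}]}}

```text
clock: 10.65
tool_pos: [0.52, 0.0369, 0.0632]
orientation: [-179.9, -0.1, -54.8]
force: [-3.8, -0.4, 19.1]
opening: 0.0128
```

```bash
python3 -c "
from h import *
o=ctrl.get_obs();print(o['force'],o['moment'],o['tau'])"; python3 look.py w5.png
```

```text
[-3.82081606 -0.38867468 19.08193948] [-0.1918691   1.62675275  0.24699338] [ -0.32444123 -35.36476493  17.91852415   3.23733374   1.46721426
   0.58382425]
10.65 [0.52003366 0.03690219 0.06316761] [-1.79865424e+02 -9.99045233e-02 -5.47854719e+01] [ 25.7  15.9 -30.7   0.1 -43.3   9.4] [-3.82081606 -0.38867468 19.08193948]
timer 0.57 [319.7 210.5] 9781 (np.int64(252), np.int64(387), np.int64(158), np.int64(315))
dial_bar 0.87 [319.7 230.3] 4606 (np.int64(270), np.int64(369), np.int64(191), np.int64(315))
zero_mark 0.59 [319.9 210.5] 9822 (np.int64(252), np.int64(387), np.int64(157), np.int64(315))
```

```bash
python3 -c "
import cv2
a=cv2.imread('pics/w5.png')[130:330,220:420]; cv2.imwrite('pics/w5c.png',cv2.resize(a,None,fx=2.9,fy=2.9,interpolation=cv2.INTER_CUBIC))"
```

```text
(no output)
```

View pics/w5c.png

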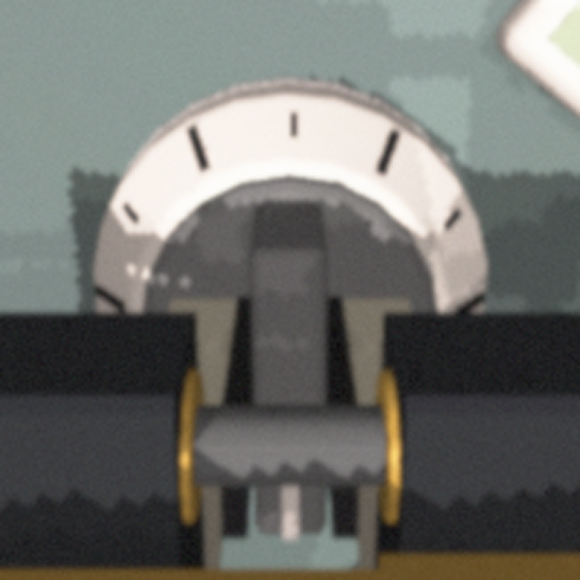

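```bash
python3 - <<'E'
from h import *
import pickle
o,s=pickle.load(open('last.pkl','rb'))
print(angs({30:(197,148),35:(293,124),40:(388,152),45:(453,218),25:(129,213)},(220,130),2.9,o,s))
E
```

```text
{30: 151.8, 35: 153.4, 40: 155.1, 45: 157.0, 25: 150.8}
```

>>> {"name": "jog_arm", "arguments": {"commands": [{"x": 0.0,"y": 0.0,"z": 0.0,"roll": 0.05},{"x": 0.0,"y": 0.0,"z": 0.0,"roll": 0.05},{"x": 0.0,"y": 0.0,"z": 0.0,"roll": 0.05},{"x": 0.0,"y": 0.0,"z": 0.0,"roll": 0.05},{"x": 0.0,"y": 0.0,"z": 0.0,"roll": 0.05}]}}

```text
clock: 11.35
tool_pos: [0.5199, 0.0368, 0.0631]
orientation: [-179.9, -0.1, -69.1]
force: [-4.3, -0.0, 19.7]
opening: 0.013
```

>>> {"name": "jog_arm", "arguments": {"commands": [{"x": -0.02,"y": 0.05,"z": 0.0,"roll": 0.05},{"x": 0.0,"y": 0.0,"z": 0.0,"roll": 0.05},{"x": 0.0,"y": 0.0,"z": 0.0,"roll": 0.05},{"x": 0.0,"y": 0.0,"z": 0.0,"roll": 0.05},{"x": 0.0,"y": 0.0,"z": 0.0,"roll": 0.05},{"x": 0.0,"y": 0.0,"z": 0.0,"roll": 0.05}]}}

```text
clock: 11.95
tool_pos: [0.5196, 0.0368, 0.0631]
orientation: [-179.8, -0.0, -86.3]
force: [-2.0, -1.6, 18.7]
opening: 0.0125
```

>>> {"name": "jog_arm", "arguments": {"commands": [{"x": 0.0,"y": 0.0,"z": 0.0,"roll": 0.05},{"x": 0.0,"y": 0.0,"z": 0.0,"roll": 0.05},{"x": 0.0,"y": 0.0,"z": 0.0,"roll": 0.05},{"x": 0.0,"y": 0.0,"z": 0.0,"roll": 0.05},{"x": 0.0,"y": 0.0,"z": 0.0,"roll": 0.05},{"x": 0.0,"y": 0.0,"z": 0.0,"roll": 0.05}]}}

```text
clock: 12.55
tool_pos: [0.5195, 0.0369, 0.0631]
orientation: [-179.8, 0.0, -103.5]
force: [-3.7, -0.7, 18.9]
opening: 0.0125
```

```bash
python3 look.py w6.png; python3 -c "
from h import *
print(ctrl.get_obs()['moment'])
a=cv2.imread('pics/w6.png')[130:330,220:420]; cv2.imwrite('pics/w6c.png',cv2.resize(a,None,fx=2.9,fy=2.9,interpolation=cv2.INTER_CUBIC))"
```

```text
12.55 [0.51950442 0.03686968 0.06314995] [-1.79835371e+02  3.51111808e-02 -1.03491137e+02] [ 25.7  15.8 -30.7   0.1 -43.3 -39.3] [-3.71150268 -0.69369688 18.91282635]
timer 0.71 [ 11.8 202.4] 2005 (np.int64(0), np.int64(29), np.int64(153), np.int64(247))
timer 0.66 [319.7 210.5] 9869 (np.int64(252), np.int64(387), np.int64(157), np.int64(315))
dial_bar 0.64 [319.8 230.1] 4658 (np.int64(270), np.int64(370), np.int64(191), np.int64(315))
zero_mark 0.97 [319.9 210.6] 9998 (np.int64(252), np.int64(388), np.int64(157), np.int64(315))
zero_mark 0.94 [ 11.6 202.2] 1967 (np.int64(0), np.int64(29), np.int64(153), np.int64(245))
[-0.1591453   1.54939947  0.02074476]
```

View pics/w6c.png

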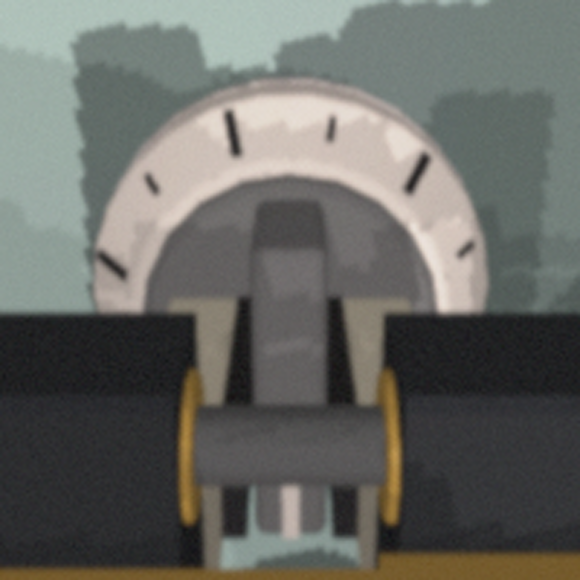

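>>> {"name": "jog_arm", "arguments": {"commands": [{"x": 0.0,"y": 0.0,"z": 0.0,"roll": 0.05},{"x": 0.0,"y": 0.0,"z": 0.0,"roll": 0.05},{"x": 0.0,"y": 0.0,"z": 0.0,"roll": 0.05},{"x": 0.0,"y": 0.0,"z": 0.0,"roll": 0.05},{"x": 0.0,"y": 0.0,"z": 0.0,"roll": 0.05},{"x": 0.0,"y": 0.0,"z": 0.0,"roll": 0.05}]}}

```text
clock: 13.35
tool_pos: [0.5194, 0.0369, 0.0632]
orientation: [-179.9, 0.1, -120.7]
force: [-4.1, -0.0, 20.1]
opening: 0.0125
```

>>> {"name": "jog_arm", "arguments": {"commands": [{"x": 0.0,"y": 0.0,"z": 0.0,"roll": 0.05},{"x": 0.0,"y": 0.0,"z": 0.0,"roll": 0.05},{"x": 0.0,"y": 0.0,"z": 0.0,"roll": 0.05},{"x": 0.0,"y": 0.0,"z": 0.0,"roll": 0.05},{"x": 0.0,"y": 0.0,"z": 0.0,"roll": 0.05},{"x": 0.0,"y": 0.0,"z": 0.0,"roll": 0.05}]}}

```text
clock: 13.95
tool_pos: [0.5193, 0.037, 0.0631]
orientation: [-179.9, 0.1, -137.9]
force: [-5.0, 1.1, 19.2]
opening: 0.0123
```

>>> {"name": "jog_arm", "arguments": {"commands": [{"x": 0.0,"y": 0.0,"z": 0.0,"roll": 0.05},{"x": 0.0,"y": 0.0,"z": 0.0,"roll": 0.05},{"x": 0.0,"y": 0.0,"z": 0.0,"roll": 0.05},{"x": 0.0,"y": 0.0,"z": 0.0,"roll": 0.05},{"x": 0.0,"y": 0.0,"z": 0.0,"roll": 0.05},{"x": 0.0,"y": 0.0,"z": 0.0,"roll": 0.05},{"x": 0.0,"y": 0.0,"z": 0.0,"roll": 0.0},{"x": 0.0,"y": 0.0,"z": 0.0,"roll": 0.0}]}}

```text
clock: 14.75
tool_pos: [0.5192, 0.0372, 0.0631]
orientation: [-180.0, 0.1, -155.0]
force: [-4.4, 1.6, 20.5]
opening: 0.0128
```

```bash
python3 look.py w7.png; python3 -c "
from h import *
print(ctrl.get_obs()['moment'])
a=cv2.imread('pics/w7.png')[130:330,220:420]; cv2.imwrite('pics/w7c.png',cv2.resize(a,None,fx=2.9,fy=2.9,interpolation=cv2.INTER_CUBIC))"
```

```text
14.75 [0.51919853 0.03718542 0.06312752] [-1.79959528e+02  1.46296324e-01 -1.54973944e+02] [ 25.8  15.8 -30.7   0.1 -43.3 -90.8] [-4.39015998  1.61467468 20.52855743]
dial_bar 0.84 [319.7 230. ] 4705 (np.int64(269), np.int64(370), np.int64(191), np.int64(315))
zero_mark 0.76 [319.7 210.1] 9944 (np.int64(252), np.int64(387), np.int64(157), np.int64(315))
[ 0.89841948  2.18831224 -0.07200023]
```

View pics/w7c.png

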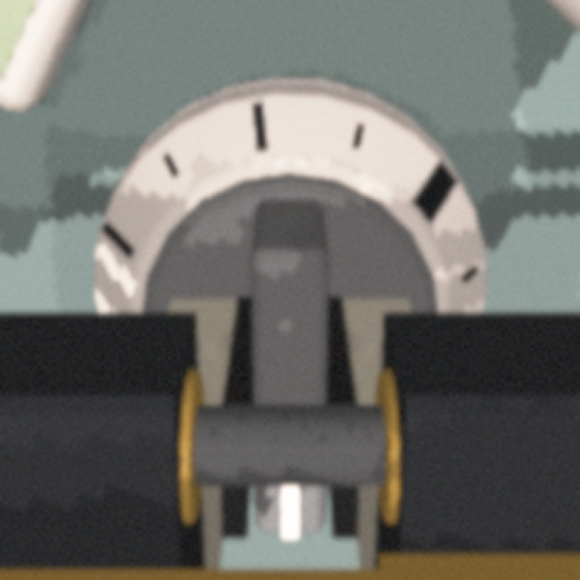

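>>> {"name": "jog_arm", "arguments": {"commands": [{"x": 0.04,"y": 0.04,"z": 0.0,"roll": 0.0},{"x": 0.0,"y": 0.0,"z": 0.0,"roll": -0.05},{"x": 0.0,"y": 0.0,"z": 0.0,"roll": -0.05},{"x": 0.0,"y": 0.0,"z": 0.0,"roll": -0.05},{"x": 0.0,"y": 0.0,"z": 0.0,"roll": -0.05},{"x": 0.0,"y": 0.0,"z": 0.0,"roll": -0.05},{"x": 0.0,"y": 0.0,"z": 0.0,"roll": -0.05}]}}

```text
clock: 15.65
tool_pos: [0.5192, 0.0371, 0.0631]
orientation: [-179.9, 0.2, -137.7]
force: [-2.7, -0.6, 17.5]
opening: 0.0128
```

>>> {"name": "jog_arm", "arguments": {"commands": [{"x": 0.0,"y": 0.0,"z": 0.0,"roll": -0.05},{"x": 0.0,"y": 0.0,"z": 0.0,"roll": -0.05},{"x": 0.0,"y": 0.0,"z": 0.0,"roll": -0.05},{"x": 0.0,"y": 0.0,"z": 0.0,"roll": -0.05},{"x": 0.0,"y": 0.0,"z": 0.0,"roll": -0.05},{"x": 0.0,"y": 0.0,"z": 0.0,"roll": -0.05}]}}

```text
clock: 16.25
tool_pos: [0.5193, 0.037, 0.0632]
orientation: [-179.8, 0.1, -120.5]
force: [-0.9, -1.2, 17.7]
opening: 0.0132
```

>>> {"name": "jog_arm", "arguments": {"commands": [{"x": 0.0,"y": 0.0,"z": 0.0,"roll": -0.05},{"x": 0.0,"y": 0.0,"z": 0.0,"roll": -0.05},{"x": 0.0,"y": 0.0,"z": 0.0,"roll": -0.05},{"x": 0.0,"y": 0.0,"z": 0.0,"roll": -0.05},{"x": 0.0,"y": 0.0,"z": 0.0,"roll": -0.05},{"x": 0.0,"y": 0.0,"z": 0.0,"roll": -0.05}]}}

```text
clock: 16.85
tool_pos: [0.5195, 0.037, 0.0632]
orientation: [-179.8, 0.1, -103.3]
force: [-2.0, -2.1, 17.2]
opening: 0.013
```

>>> {"name": "jog_arm", "arguments": {"commands": [{"x": 0.0,"y": 0.0,"z": 0.0,"roll": -0.05},{"x": 0.0,"y": 0.0,"z": 0.0,"roll": -0.05},{"x": 0.0,"y": 0.0,"z": 0.0,"roll": -0.05},{"x": 0.0,"y": 0.0,"z": 0.0,"roll": -0.05},{"x": 0.0,"y": 0.0,"z": 0.0,"roll": -0.05},{"x": 0.0,"y": 0.0,"z": 0.0,"roll": -0.05},{"x": 0.0,"y": 0.0,"z": 0.0,"roll": 0.0},{"x": 0.0,"y": 0.0,"z": 0.0,"roll": 0.0}]}}

```text
clock: 17.65
tool_pos: [0.5197, 0.0369, 0.0632]
orientation: [-179.8, -0.0, -86.2]
force: [0.6, -2.9, 16.0]
opening: 0.0128
```

```bash
python3 look.py w8.png; python3 -c "
from h import *
print(ctrl.get_obs()['moment'])
a=cv2.imread('pics/w8.png')[130:330,220:420]; cv2.imwrite('pics/w8c.png',cv2.resize(a,None,fx=2.9,fy=2.9,interpolation=cv2.INTER_CUBIC))"
```

```text
17.65 [0.51967485 0.03694301 0.06318268] [-1.79768049e+02 -1.57024846e-02 -8.62025841e+01] [ 25.7  15.8 -30.8   0.1 -43.2 -22.1] [ 0.58235176 -2.85463918 15.9897119 ]
timer 0.66 [319.7 210.1] 9803 (np.int64(252), np.int64(387), np.int64(157), np.int64(315))
timer 0.64 [ 9.5 95.8] 1718 (np.int64(0), np.int64(24), np.int64(44), np.int64(142))
dial_bar 0.61 [319.4 230.2] 4720 (np.int64(269), np.int64(370), np.int64(190), np.int64(315))
zero_mark 0.97 [ 9.1 95.4] 1629 (np.int64(0), np.int64(23), np.int64(44), np.int64(141))
[-1.02048068  0.29355462 -0.0377824 ]
```

View pics/w8c.png

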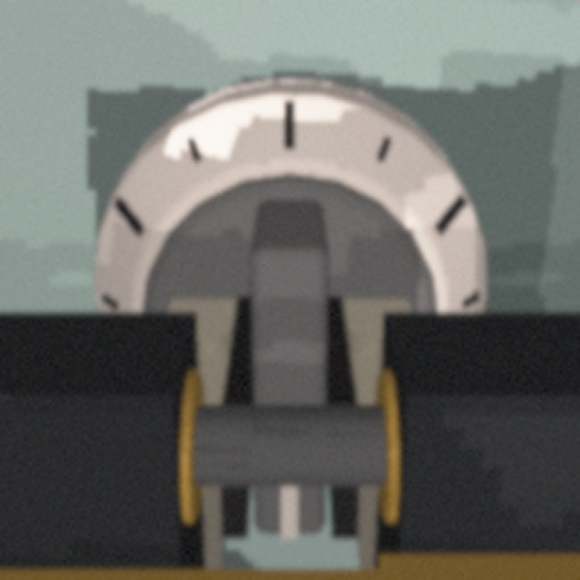

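>>> {"name": "jog_arm", "arguments": {"commands": [{"x": 0.0,"y": 0.0,"z": -0.05,"roll": 0.0},{"x": 0.0,"y": 0.0,"z": -0.05,"roll": 0.0},{"x": 0.0,"y": 0.0,"z": 0.0,"roll": 0.0}]}}

```text
clock: 18.15
tool_pos: [0.5194, 0.037, 0.0633]
orientation: [-179.8, -0.0, -86.2]
force: [2.9, -1.4, 6.4]
opening: 0.0127
```

>>> {"name": "jog_arm", "arguments": {"commands": [{"x": 0.0,"y": -0.05,"z": -0.03,"roll": 0.0},{"x": 0.0,"y": 0.0,"z": 0.0,"roll": 0.0}]}}

```text
clock: 18.35
tool_pos: [0.5195, 0.0369, 0.0633]
orientation: [-179.9, -0.0, -86.2]
force: [2.6, -2.7, 6.3]
opening: 0.013
```

>>> {"name": "jog_arm", "arguments": {"commands": [{"x": 0.0,"y": 0.0,"z": 0.0,"roll": 0.0},{"x": 0.0,"y": 0.0,"z": 0.0,"roll": 0.0},{"x": 0.0,"y": 0.0,"z": 0.0,"roll": 0.0},{"x": 0.0,"y": 0.0,"z": 0.0,"roll": 0.0},{"x": 0.0,"y": 0.0,"z": 0.0,"roll": 0.0},{"x": 0.0,"y": 0.0,"z": 0.0,"roll": 0.0},{"x": 0.0,"y": 0.0,"z": 0.0,"roll": 0.0},{"x": 0.0,"y": 0.0,"z": 0.0,"roll": 0.0}], "gripper": 6.0}}

```text
clock: 19.15
tool_pos: [0.518, 0.037, 0.0623]
orientation: [180.0, -0.0, -86.3]
force: [0.3, -0.7, 0.3]
opening: 0.0597
```

>>> {"name": "jog_arm", "arguments": {"commands": [{"x": 0.0,"y": 0.0,"z": -0.5,"roll": 0.0},{"x": 0.0,"y": 0.0,"z": -1.0,"roll": 0.0},{"x": 0.0,"y": 0.0,"z": -2.0,"roll": 0.0},{"x": 0.0,"y": 0.0,"z": -3.0,"roll": 0.0},{"x": 0.0,"y": 0.0,"z": -4.0,"roll": 0.0},{"x": 0.0,"y": 0.0,"z": -4.0,"roll": 0.0},{"x": 0.0,"y": 0.0,"z": 0.0,"roll": 0.0},{"x": 0.0,"y": 0.0,"z": 0.0,"roll": 0.0}]}}

```text
clock: 19.95
tool_pos: [0.5186, 0.0373, 0.2093]
orientation: [-179.8, 0.1, -86.3]
force: [-0.4, -0.1, -0.3]
opening: 0.0599
```

```bash
python3 look.py w9.png; python3 -c "
from h import *
a=cv2.imread('pics/w9.png')[110:250,250:390]; cv2.imwrite('pics/w9c.png',cv2.resize(a,None,fx=4.2,fy=4.2,interpolation=cv2.INTER_CUBIC))"
```

```text
19.95 [0.5185753  0.03734301 0.2092825 ] [-1.79806267e+02  8.47332918e-02 -8.62782063e+01] [ 25.8   6.5 -20.3  -0.  -63.  -22. ] [-0.40231763 -0.08632333 -0.28528721]
timer 0.94 [89.5 88.9] 7312 (np.int64(25), np.int64(143), np.int64(44), np.int64(132))
timer 0.84 [319.2 175.1] 4972 (np.int64(280), np.int64(359), np.int64(135), np.int64(216))
dial_bar 0.79 [318.9 181.3] 2656 (np.int64(290), np.int64(348), np.int64(152), np.int64(215))
dial_bar 0.7 [71.7 89.2] 3762 (np.int64(24), np.int64(109), np.int64(55), np.int64(120))
zero_mark 0.81 [319.1 175.2] 5008 (np.int64(280), np.int64(359), np.int64(135), np.int64(216))
```

View pics/w9c.png

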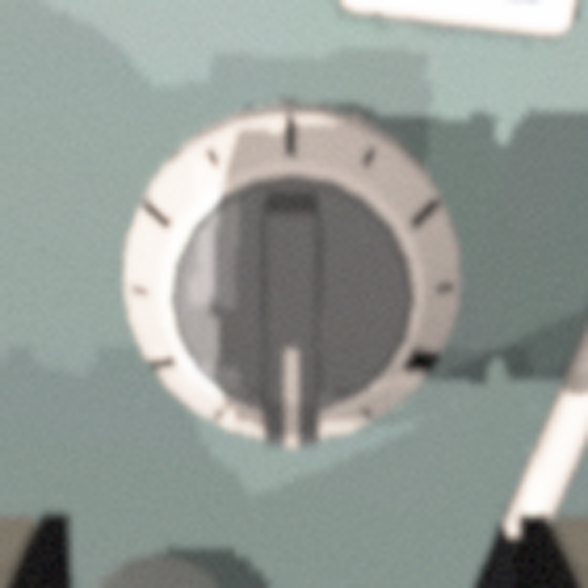

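```bash
python3 - <<'E'
from meas import *
run({0:(422,361),20:(160,363),30:(154,213),40:(291,137),50:(427,212)},[(292,212),(292,446)],(250,110),4.2,.0095)
for n in ('top',):
    s=snap(n,'top9.png')
    for q in ('timer','jar','logger','marker','dishes','spray'):
        for d in ctrl.regions_of(n,q)[:3]:
            ys,xs=np.nonzero(d['mask']); print(q,round(d['confidence'],2),np.round((xs.mean(),ys.mean()),1))
print(ctrl.get_obs()['force'],ctrl.get_obs()['opening'])
E
```

```text
centre [0.5195829 0.0365248] zero dir deg 154.00358065053737 rad 0.03951510768296364 res mm [ 0.  -0.3  0.2  0.   0.3 -0.1 -0.3  0.6 -0.3 -0.2]
bar len 0.054853058137843906 mid [0.51917192 0.03623827] pointer dir 93.75204546451151 dial min 10.04192253100431
shift in tool cm [ 1.200e-01 -2.000e-02  2.093e+01] yaw -86.27820629467662 yaw target 93.75204546451151 273.7520454645115 roll rad -0.0005279928023538568
timer 0.78 [385.2 158.8]
timer 0.77 [327.4 132.9]
timer 0.6 [221.5 258.1]
logger 0.56 [333.3 206.3]
logger 0.42 [451.  178.4]
marker 0.68 [292.2 216.4]
dishes 0.85 [444.1 236.5]
spray 0.79 [451.2 178.2]
[-0.34051388  0.57793253  0.06382094] 0.05986125825245111
```

View pics/top9.png

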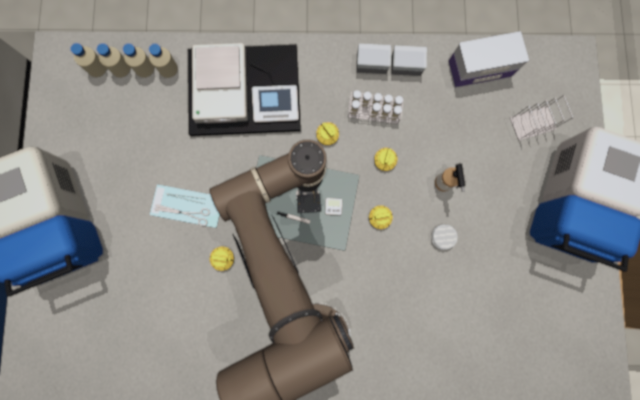

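View pics/w9.png

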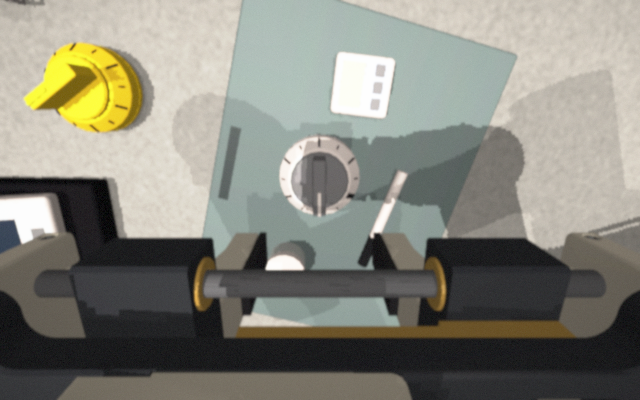

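The top view shows the logger at (333,206), the marker at (292,216) and the dishes and spray where they stood. The wrist view shows the jar still standing at (288,257), with the arm hiding it from above. The dial pointer sits at 10, opposite the 40 mark. I hand in now.

```bash
python3 -c "
from plant import ctrl
print(ctrl.close_job(), ctrl.get_obs()['clock'])"
```

```text
the job is handed in; nothing more can be done
the job is handed in; nothing more can be done
```

The timer is set to 10 minutes. I gripped the dial bar at about 2.2 minutes, wound it clockwise to about 21.5 under 17–20.5 N of push, then turned it back. I lifted off clear and handed the job in at about 20 s of the 72.

- **Setting:** the last wrist picture puts the pointer at 10.04 minutes.
- **Body:** the zero mark reads 154.0° against 154.1–154.6° before, and the axis moved by about 1 mm or less. That is far inside the 25 mm limit.
- **Push:** the measured push fell to 16 N at the end of the turn back, below the 18–22 N you gave but above the slip range. The highest reading was 20.5 N.
- **Sideways force:** up to about 5 N came from the arm flexing under load. I trimmed it out several times.
- **Bystanders:** the logger and marker matched their starting pixels within about 1 px, and the spray within 0.5 px. The dishes' detection differs by about 3 px, probably because the arm partly hid them in the first picture. The jar was hidden from above at the end, so I checked it only by eye in the wrist picture, where it is still standing. I did not measure the scissors and forceps; they look unmoved in the last top picture.

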